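# Tip the walnuts out of the tilting skip and set it upright again

### The job

The baking group needs its walnuts: push the red handle of the tilting steel skip over to its far stop so that all four walnuts drop into the green bowl. Then bring the skip back gently by its handle, lowering it under control and not letting it fall, and press it fully home past its catch so it stands upright again. Let go of it, and leave the green bowl, and the small clear bowl, the pastry ring and the fork that lie around the stand, where they are.

Things in the scene. Friction and masses are not known exactly. Their poses are not given: they have to be found in the camera images.
- stand: Fixed light-wood stand carrying the skip. Origin on the table under the pivot axis, midway along the skip. x points from the handle side (facing the robot) to the far side, y to the side the skip tips to (bowl side), z up. Base 220 (x) by 180 (y -160 to +20) by 18 mm high. Posts 12 mm thick at x = -85 and +85 mm (y -28 to +12); one more at x = -85, y = -135 mm, 30 mm wide.
- shelf_edge (a point): Middle of the lower front edge of the stand's narrow spice shelf, 345 mm up. From here the shelf runs 105 mm along the stand's +x and 160 mm either way along y; rail and jars reach 440 mm up. The red grip sticks out only 23 mm in front of this edge, so a hand straight from above hits the shelf: come from the robot's side, tool leaning 30 to 45 degrees, fingers pointing forward and down.
- skip (a joint): Tipping angle of the steel skip, rad: 0 = upright on its home stop, 1.75 = fully tipped on its far stop. It grows as the handle swings from the stand's -y side over the top to its +y side. Skip about 0.75 kg. Its weight pulls it home below the balance point (about 1.0 rad); beyond that it falls over to 1.75 by itself and stays. Coming back it must be lifted over that point.
- knob (a point): Centre of the red grip, a round bar 20 mm thick, 47 mm long, along the stand's x (it ends 18 mm from this point on the robot's side, 29 mm on the far side, where a flat 20 mm wide crank joins it to the pivot). It moves on a 115 mm circle about pivot in the stand's y-z plane: at joint 0 the crank leans 0.875 rad from vertical to -y, at 1.75 it leans 0.875 rad to +y.
- pivot (a point): Point on the skip's pivot axis (along the stand's x), 200 mm up, 130 mm in front of the stand's origin, as far along that axis as knob. A sprung roller above the axis, at the far post, catches the skip upright: leaving joint 0 takes about 6 N at the handle, clear by about 0.3 rad. Coming back it stops the skip near 0.27 rad; push the handle on with 2 to 3 N and it snaps home.
- bowl: Loose green plastic bowl, rim radius 115 mm, 85 mm high, 0.35 kg, open upwards, standing beside the stand under the pouring lip. Origin at the centre of its underside.
- nut0: A walnut, brown, about 31 by 35 mm, 14 g, at first in the skip. Origin at its centre.
- nut1: A second walnut like nut0.
- nut2: A third walnut like nut0.
- nut3: A fourth walnut like nut0.
- glass_bowl: Bystander: small clear bowl, radius 52 mm, 45 mm high, beside the stand. Origin at the centre of its underside.
- cutter: Bystander: steel pastry ring, 80 mm across, 30 mm high. Origin at the centre of its underside.
- fork: Bystander: steel fork lying flat, 180 mm long, 4 mm thick. Origin near its middle on the table.
Not all that is in view belongs to the job. Leave any purple or turquoise look-alike of the nut2 alone.

How it is judged:
By the outcome, as a careful person would: the job done as asked, in the order asked, and still so for the second after the job is handed in, with the robot touching nothing.
It also fails if it takes over 61 s, if anything falls off the work surface, if the arm or the gripper's body presses on something with over 40 N, if the wrist force passes 120 N, or if a joint passes its speed limit or range.

### The arm

A 6-joint arm with a two-finger parallel gripper is mounted at the origin on the work surface. World frame = base frame: x ahead of the robot, y to its left, z up, the work surface at z = 0. Lengths are in m, angles in rad, forces in N, time in s.
With the tool pointing down it reaches from about 0.3 to 0.775 m from the base axis. Payload 14.6 kg.
Tool frame: the origin (TCP) lies at the very end of the fingers, on their centre line; the grasp point (between the pads) lies 19 mm behind it; y points along the fingers, z is the direction in which the jaws open and shut, and the axes are right-handed (so a half turn about y gives the same grasp; the last joint's range is limited). The gripper opens to 94 mm and grips with 3 to 60 N. Pads are 16 mm wide; open, the fingers measure 119 mm over their backs; the gripper's body (75 mm by 177 mm) begins 78 mm behind the grasp point.
Start: joints at [1.254, 0.3, 1.521, -0, 1.321, -0.067], TCP at [0.136, 0.533, 0.172] pointing down, gripper open.
Joint ranges: [-3.03, 3.03], [-0.79, 2.21], [0.23, 2.52], [-1.04, 4.18], [0, 3.07], [-2.55, 2.55]. Speed limits (rad/s): [2.22, 2.22, 2.57, 3.14, 3.14, 3.14].

### API

Orientations are given as [roll, pitch, yaw] about the fixed x, y, z axes, in that order (R = Rz(yaw) Ry(pitch) Rx(roll)).
In Python, from station import get_obs, camera, hand_in, masks_of gives the robot as it stands.
- The arm moves only by the shell command python3 -m jog 'ROWS' [FORCE]. ROWS is text: rows parted by semicolons, each of 7 numbers parted by spaces: the shift along the world's x, y, z in mm, then the turn, a rotation vector about the world's x, y, z in degrees, then the closure, from 0 (fully open) to 1 (shut). A call has 1 to 10 rows; each row is the pose to reach, as a shift and turn from the pose measured when the call began; what a row does not reach only later rows make up. A row lasts 1/12 s, in which the tool goes at most 41.7 mm and 7.16 degrees, less where a joint would pass 70% of its speed; a pose out of reach is approached as far as the arm can. A call with a gripper value outside its range is refused whole. The fingers move at their own pace and stop on an object; FORCE is the grip in N (left out, the last holds). Time passes only in rows, so rows that repeat a pose let the fingers close. It gives the time, the measured TCP pose, the force and the opening at its end, in the units of the state.
- get_obs(): the state, without advancing time (a new reading comes with each control period).
- camera(name): name is "scene" or "side" or "wrist"; returns a dict with "img" (400x640x3 uint8, red, green, blue), "range_z" (400x640 float32, m along the optical axis (not along the pixel's ray), 0 where there is no reading), "fx", "fy", "cx", "cy" (pixels), "rvec" (rotation vector, rad) and "tvec" (3), from world to camera coordinates, as OpenCV has them. Camera axes: x right, y down, z forward; pixel columns grow to the right and rows downward; lengths in m; the calibration is good to about 2 mm. A picture is of the moment at which its call begins.
- hand_in(): hands the job in, once; it reports no verdict.
Trained networks look in the newest picture that a camera, given by its name, has taken for a name from the list of things; names that differ only in an ending like _2 or _b are one class to them, and where a whole thing is asked for, a point or a joint stands for the part that bears it (a point fixed in the world has none). Each returns a list of dicts, best first, with "conf" (0 to 1); they miss things now and then, are a little off and sometimes report something else, mostly with a low value. They report only what shows in the picture. A call takes as long as a camera call. They do not tell look-alikes from the thing itself.
- masks_of(thing, camera): "mask" (400x640 bool, what is visible of it) and "extent" ([left, top, right, bottom] in pixels, round what is visible of it).
The state is a dict: "time_s": time; "qpos": joint angles; "joint_vel": joint speeds; "tau": joint torques, N m; "ee_pos": TCP position; "eef_rot": TCP orientation; "force": force on the tool from outside, world axes, zero at the start; "moment": the same for the moment, N m; "grip_width": finger opening in m.
Only numpy, scipy, OpenCV 4.12 (cv2) and the standard library are available. Lean on these libraries where they do the work, as an engineer would, in place of code of your own. Each camera call takes 0.05 s, during which the arm holds its last target.

## Working session

There is one attempt and no reset: what is moved stays moved. The work goes in short steps, Python scripts to look and compute and a shell command to move; the robot and the scene stay as the last step left them, time stands still between calls to the robot, and variables do not carry over. Pictures are saved under pics/ and viewed, and the job is handed in when it is done.

```bash
ls; mkdir -p pics; cat > h.py <<'E'
import numpy as np,cv2
from station import get_obs,camera,masks_of
def save(c,f): cv2.imwrite(f,c["img"][:,:,::-1])
def w2c(c):
    R=cv2.Rodrigues(np.array(c["rvec"],float))[0]; return R,np.array(c["tvec"],float).ravel()
def pts(c,mask):
    v,u=np.nonzero(mask&(c["range_z"]>0)); z=c["range_z"][v,u]
    P=np.c_[(u-c["cx"])/c["fx"]*z,(v-c["cy"])/c["fy"]*z,z]
    R,t=w2c(c); return (P-t)@R
def proj(c,X):
    R,t=w2c(c); P=np.atleast_2d(X)@R.T+t
    return np.c_[P[:,0]/P[:,2]*c["fx"]+c["cx"],P[:,1]/P[:,2]*c["fy"]+c["cy"]]
E
python3 - <<'E'
from h import *
np.set_printoptions(precision=4,suppress=True)
for n in ["scene","side"]:
    c=camera(n); save(c,f"pics/{n}0.png")
    for t in ["stand","knob","skip","bowl","nut0","glass_bowl","cutter","fork"]:
        for d in masks_of(t,n)[:6]:
            p=pts(c,d["mask"]); 
            print(n,t,round(d["conf"],2),d["extent"],len(p), (np.median(p,0),p.min(0),p.max(0)) if len(p) else "")
print(get_obs())
E
```

```text
pics
scene knob 0.91 [316.8, 129.4, 423.8, 223.0] 3267 (array([0.7155, 0.0857, 0.2144]), array([ 0.4982, -0.0698, -0.0003]), array([0.7897, 0.2891, 0.4104]))
scene skip 0.96 [310.6, 129.8, 424.6, 220.1] 3173 (array([0.7158, 0.0875, 0.2153]), array([ 0.5428, -0.0282,  0.1678]), array([0.7613, 0.1613, 0.285 ]))
scene bowl 0.84 [389.7, 107.4, 429.0, 167.6] 695 (array([0.709 , 0.3006, 0.0687]), array([ 0.6574,  0.0852, -0.004 ]), array([0.7922, 0.3832, 0.3596]))
scene nut0 0.68 [334.3, 275.7, 344.9, 289.9] 138 (array([ 0.6766, -0.1824,  0.0267]), array([ 0.6612, -0.1993, -0.0028]), array([ 0.6934, -0.1643,  0.0348]))
scene nut0 0.56 [360.1, 277.7, 376.2, 292.5] 128 (array([ 0.7528, -0.1506,  0.0265]), array([ 0.7375, -0.1649,  0.0155]), array([ 0.7695, -0.1339,  0.0335]))
scene nut0 0.53 [282.1, 165.6, 294.8, 175.7] 100 (array([0.4393, 0.0607, 0.0267]), array([0.4203, 0.0492, 0.012 ]), array([0.4541, 0.076 , 0.0363]))
scene nut0 0.48 [383.8, 171.3, 400.5, 186.5] 157 (array([0.7043, 0.0717, 0.198 ]), array([0.689 , 0.0603, 0.1708]), array([0.7203, 0.0912, 0.2051]))
scene nut0 0.21 [311.8,
[... 2497 characters left out ...]
([0.668 , 0.0115, 0.1988]), array([ 0.6461, -0.0075,  0.168 ]), array([0.683 , 0.027 , 0.2056]))
side fork 0.29 [297.6, 240.1, 400.2, 330.0] 4804 (array([0.6917, 0.0815, 0.1832]), array([ 0.6248, -0.0462, -0.0028]), array([0.7843, 0.1892, 0.3497]))
{'time_s': 0.9, 'qpos': array([ 1.2544,  0.2999,  1.521 ,  0.    ,  1.3207, -0.0666]), 'joint_vel': array([ 0.    , -0.0003,  0.0016,  0.0004,  0.0008,  0.0005]), 'tau': array([  0.0012, -53.1651, -35.2906,   0.0708,   0.0213,  -0.    ]), 'ee_pos': array([0.1359, 0.5329, 0.172 ]), 'eef_rot': array([-1.5709,  0.    , -0.2498]), 'force': array([-0.6823, -0.8502,  0.3414]), 'moment': array([0.0029, 0.0467, 0.0215]), 'grip_width': 0.09398898611311933}
```

View pics/scene0.png

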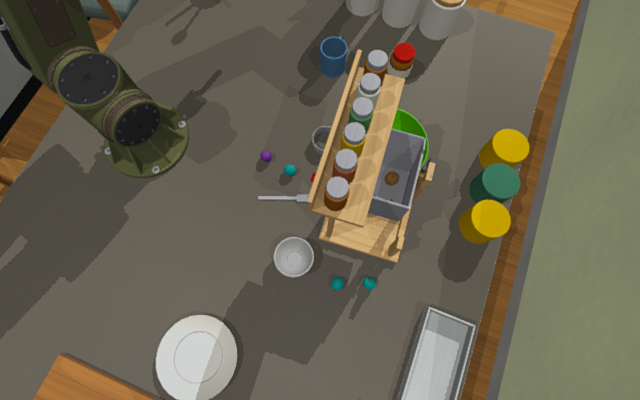

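View pics/side0.png

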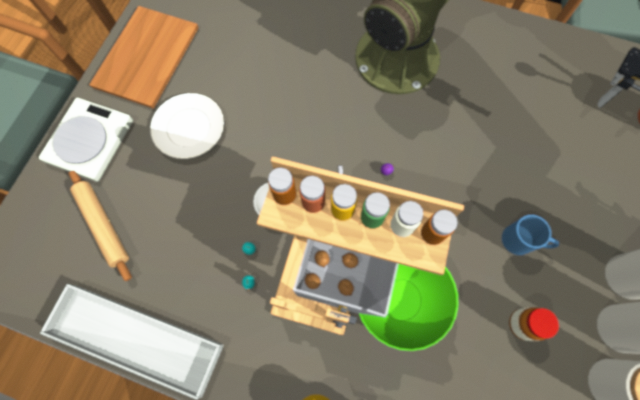

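The scene picture shows the skip under the jar shelf (skip near (400,180)). A red speck at the shelf's left edge, (313,178), is probably the grip. Purple and turquoise look-alikes lie at (266,156), (290,170), (337,284) and (370,284). The glass bowl is at (294,257), the fork at (283,198) and the ring at (323,140). In the side picture the four brown walnuts are in the skip at (322,258), (350,261), (313,281) and (346,287).

```bash
python3 - <<'E'
from h import *
np.set_printoptions(precision=4,suppress=True)
c=camera("scene")
hsv=cv2.cvtColor(c["img"],cv2.COLOR_RGB2HSV); 
red=((hsv[...,0]<6)|(hsv[...,0]>174))&(hsv[...,1]>170)&(hsv[...,2]>80)
n,l,s,ce=cv2.connectedComponentsWithStats(red.astype(np.uint8))
for i in range(1,n):
    if s[i,4]>3:
        p=pts(c,l==i); print(s[i],ce[i],p.mean(0) if len(p) else 0, p.min(0),p.max(0))
cv2.imwrite("pics/crop1.png",cv2.resize(c["img"][110:240,250:440,::-1],None,fx=4,fy=4,interpolation=cv2.INTER_CUBIC))
for n in ["scene","side"]:
    if n=="side": c=camera("side")
    p=pts(c,np.ones((400,640),bool)); 
    roi=(p[:,0]>.45)&(p[:,0]<.85)&(p[:,1]>-.25)&(p[:,1]<.4)
    p=p[roi]
    h,e=np.histogram(p[:,2],bins=np.arange(-.01,.46,.005)); print(n,[(round(float(a),3),int(b)) for a,b in zip(e,h) if b>150])
    for lo,hi in [(.340,.352),(.352,.366),(.37,.385),(.012,.024),(.25,.32)]:
        q=p[(p[:,2]>lo)&(p[:,2]<hi)]
        if len(q)<30: continue
        r=cv2.minAreaRect(q[:,:2].astype(np.float32)); print(lo,len(q),r, cv2.boxPoints(r).tolist())
E
```

```text
[393  43  22  20 338] [403.9201  52.3077] [0.6194 0.4993 0.0987] [0.5889 0.4716 0.0823] [0.6495 0.5331 0.1052]
[311 173   4   9  21] [312.381 176.619] [ 0.5458 -0.0225  0.2817] [ 0.5429 -0.0299  0.2734] [ 0.5482 -0.0136  0.2855]
scene [(-0.005, 6010), (0.0, 8350), (0.005, 351), (0.01, 362), (0.015, 1946), (0.02, 536), (0.025, 249), (0.03, 183), (0.04, 204), (0.17, 771), (0.195, 177), (0.2, 166), (0.25, 156), (0.26, 158), (0.275, 192), (0.355, 3689), (0.36, 882), (0.4, 154), (0.405, 754), (0.41, 249), (0.415, 325), (0.42, 319), (0.425, 167), (0.43, 234), (0.435, 1852)]
0.34 50 ((0.6247172355651855, -0.10521073639392853), (0.10292713344097137, 0.0011359909549355507), 4.808898448944092) [[0.5733872056007385, -0.10895906388759613], [0.5734824538230896, -0.11009106040000916], [0.6760472655296326, -0.10146240890026093], [0.6759520173072815, -0.1003304123878479]]
0.352 4613 ((0.6124864816665649, 0.05414257198572159), (0.10417485982179642, 0.3216870427131653), 4.6169047355651855) [[0.5476212501525879, 0.21027150750160217], [0.5735148191452026, -0.11037170886993408], [0.677351713180542, -0.10
[... 2303 characters left out ...]
7246098518372, -0.1086173877120018], [0.6371018290519714, -0.10397155582904816], [0.6113030314445496, 0.21464988589286804]]
0.012 3152 ((0.6882441639900208, 0.03143636882305145), (0.5060810446739197, 0.25811535120010376), 81.39431762695312) [[0.522776186466217, -0.19944395124912262], [0.7779855132102966, -0.238066628575325], [0.8537121415138245, 0.2623167037963867], [0.5985028147697449, 0.3009393811225891]]
0.25 1216 ((0.7096831202507019, 0.07211726903915405), (0.13023853302001953, 0.17519545555114746), 5.438991546630859) [[0.6365540027618408, 0.15314821898937225], [0.6531600952148438, -0.02125845104455948], [0.782812237739563, -0.008913680911064148], [0.7662061452865601, 0.165492981672287]]
```

View pics/crop1.png

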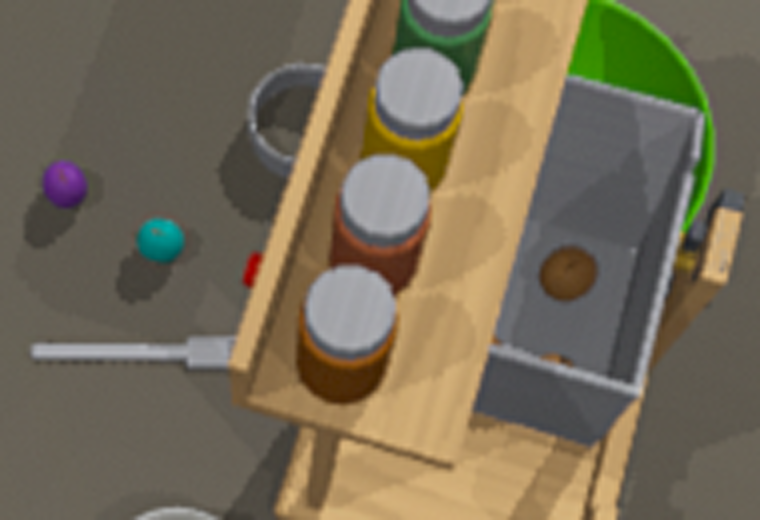

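```bash
cat >> h.py <<'E'
YAW=np.deg2rad(4.6); xs=np.array([np.cos(YAW),np.sin(YAW)]); ys=np.array([-np.sin(YAW),np.cos(YAW)])
SE=np.array([0.5606,0.0500]) # shelf front edge mid
def st(p):  # to stand-aligned coordinates with x measured from shelf edge -> origin at +125
    d=p[:,:2]-(SE+0.125*xs); return np.c_[d@xs,d@ys,p[:,2]]
E
python3 - <<'E'
from h import *
np.set_printoptions(precision=4,suppress=True)
for n in ["scene","side"]:
    c=camera(n); m=np.ones((400,640),bool); m[c["range_z"]<=0]=0
    q=st(pts(c,m)); hsv=cv2.cvtColor(c["img"],cv2.COLOR_RGB2HSV)[m]
    wood=(hsv[:,0]>8)&(hsv[:,0]<24)&(hsv[:,1]>60)
    b=q[wood&(q[:,2]>.014)&(q[:,2]<.022)&(abs(q[:,0])<.13)&(abs(q[:,1])<.2)]
    print(n,"base",len(b),np.percentile(b,[0,1,5,95,99,100],axis=0))
    f=q[wood&(q[:,2]>.05)&(q[:,2]<.33)&(q[:,0]>.075)&(q[:,0]<.11)&(abs(q[:,1])<.06)]
    print("post",len(f),np.percentile(f,[1,10,50,90,99],axis=0) if len(f) else 0)
    red=((hsv[:,0]<8)|(hsv[:,0]>172))&(hsv[:,1]>150)&(q[:,2]>.2)&(q[:,2]<.3)&(q[:,0]<-.1)
    print("red",q[red].shape,np.percentile(q[red],[0,10,50,90,100],axis=0) if red.any() else 0)
    g=(hsv[:,0]>40)&(hsv[:,0]<75)&(hsv[:,1]>150)&(q[:,2]>.07)&(q[:,2]<.1)
    print("green rim",np.percentile(q[g],[0,50,100],axis=0))
E
```

```text
scene base 2097 [[-0.111  -0.1402  0.014 ]
 [-0.1083 -0.1393  0.0144]
 [-0.0971 -0.1366  0.0151]
 [ 0.0861 -0.0398  0.0208]
 [ 0.107  -0.0328  0.0215]
 [ 0.1088  0.0263  0.022 ]]
post 400 [[ 0.0759 -0.0574  0.1009]
 [ 0.0779 -0.0439  0.1154]
 [ 0.0822 -0.0054  0.2518]
 [ 0.0886  0.022   0.2882]
 [ 0.0901  0.0316  0.2897]]
red (23, 3) [[-0.148  -0.0785  0.2757]
 [-0.1475 -0.0769  0.2785]
 [-0.1452 -0.0714  0.2814]
 [-0.1433 -0.0648  0.2842]
 [-0.1425 -0.0619  0.2855]]
green rim [[-0.0043  0.1134  0.0702]
 [ 0.0618  0.2365  0.0806]
 [ 0.1056  0.2664  0.0883]]
side base 1688 [[-0.0898 -0.14    0.014 ]
 [-0.0796 -0.139   0.0147]
 [-0.0638 -0.1364  0.0156]
 [ 0.1059  0.0115  0.0212]
 [ 0.1081  0.036   0.0217]
 [ 0.1087  0.0395  0.022 ]]
post 389 [[ 0.0756 -0.0589  0.0758]
 [ 0.0791 -0.0464  0.1142]
 [ 0.0864 -0.0013  0.213 ]
 [ 0.0901  0.0257  0.2895]
 [ 0.1003  0.0316  0.2906]]
red (0, 3) 0
green rim [[-0.0939  0.062   0.0701]
 [ 0.0566  0.2338  0.0811]
 [ 0.1055  0.2669  0.0895]]
```

Stand pose: yaw 4.6°, origin about (0.684, 0.080). The base extents match the given x ±110, y −160…+20. The predicted knob, (0.561, −0.019, 0.274), agrees with the red patch at (312,177), whose top is at 0.284.

The grip could be confused with two things: the red jar lid at (404,52), which is on the table at z≈0.1, and the brownish-red jar on the shelf at (346,163). The close crop shows the small red bar jutting out under the shelf's front edge, so that is the grip. Next I work out the grasp pose.

```bash
cat >> h.py <<'E'
from scipy.spatial.transform import Rotation as Ro
O=np.array([0.6836,0.0800])
def knob(th,dx=0):
    a=th-.875; xy=O+(-.130+dx)*xs+.115*np.sin(a)*ys
    return np.r_[xy,.2+.115*np.cos(a)]
LEAN=40
ys3=np.r_[ys,0]; d3=np.r_[xs*np.sin(np.deg2rad(LEAN)),-np.cos(np.deg2rad(LEAN))]
Rdes=Ro.from_matrix(np.c_[np.cross(d3,ys3),d3,ys3])
def rel(target,o=None):
    o=o or get_obs(); Rc=Ro.from_euler('xyz',o["eef_rot"])
    return np.round((target-o["ee_pos"])*1000,1),np.round(np.rad2deg((Rdes*Rc.inv()).as_rotvec()),2)
E
python3 - <<'E'
from h import *
g=knob(0)+.019*d3
print(knob(0),g,d3)
print("pre",g-.12*d3,rel(g-.12*d3)); print("grasp",rel(g))
E
```

```text
[ 0.5610977  -0.01840904  0.27371464] [ 0.57327133 -0.01742958  0.25915979] [ 0.64071711  0.05155087 -0.76604444]
pre [ 0.49638528 -0.02361568  0.35108513] (array([ 360.4, -556.5,  179. ]), array([ -3.4 , -40.03,  18.14]))
grasp (array([ 437.3, -550.3,   87.1]), array([ -3.4 , -40.03,  18.14]))
```

```bash
python3 -m jog '0 0 40 0 0 0 0; 0 -40 80 0 -5 2 0; 10 -80 120 0 -10 4 0; 20 -120 160 -1 -15 6 0; 40 -160 180 -1 -20 8 0; 60 -195 180 -2 -25 10 0; 80 -230 180 -2 -30 12 0; 100 -265 180 -3 -35 15 0; 125 -295 180 -3 -40 18 0; 150 -325 180 -3.4 -40 18.1 0'
python3 - <<'E'
from h import *
g=knob(0)+.019*d3
print("pre",rel(g-.12*d3))
E
```

```text
time_s: 1.93
ee_pos: [0.2612, 0.2384, 0.3502]
eef_rot: [-1.573, -0.702, 0.088]
force: [0.3, 0.3, -0.3]
grip_width: 0.0941
pre (array([ 235.2, -262.1,    0.9]), array([ 0.07,  0.24, -0.36]))
```

```bash
python3 -m jog '25 -30 0 0 0 0 0; 50 -58 0 0 0 0 0; 75 -86 0 0 0 0 0; 100 -114 0 0 0 0 0; 125 -142 0 0 0 0 0; 150 -170 0 0 0 0 0; 175 -198 0 0 0 0 0; 200 -226 0 0 0 0 0; 225 -252 1 0 0 0 0; 235 -262 1 0 0 -0.3 0'
python3 - <<'E'
from h import *
np.set_printoptions(precision=4,suppress=True)
g=knob(0)+.019*d3
print("pre",rel(g-.12*d3),"g",rel(g))
c=camera("wrist"); 
im=c["img"].copy()
for t in np.linspace(0,1.75,5):
    u=proj(c,knob(t))[0]; print(u)
    if abs(u).max()<2000: cv2.circle(im,tuple(int(v) for v in u),3,(255,0,255),-1)
cv2.imwrite("pics/w1.png",im[:,:,::-1])
hsv=cv2.cvtColor(c["img"],cv2.COLOR_RGB2HSV); 
red=((hsv[...,0]<6)|(hsv[...,0]>174))&(hsv[...,1]>150)&(hsv[...,2]>60)
n,l,s,ce=cv2.connectedComponentsWithStats(red.astype(np.uint8))
for i in range(1,n):
    if s[i,4]>60:
        p=pts(c,l==i); q=st(p); print(s[i],ce[i]); print(np.percentile(q,[0,5,50,95,100],axis=0)-[0,.02,0])
E
```

```text
time_s: 2.77
ee_pos: [0.4648, 0.0098, 0.3513]
eef_rot: [-1.573, -0.705, 0.082]
force: [0.7, 2.2, 0.7]
grip_width: 0.094
pre (array([ 31.6, -33.4,  -0.2]), array([ 0.08,  0.42, -0.02])) g (array([108.5, -27.3, -92.1]), array([ 0.08,  0.42, -0.02]))
[285.9694 204.0975]
[320.7015 227.5641]
[366.6427 236.6299]
[410.8279 227.8407]
[440.9533 204.561 ]
[ 570  136   48   30 1012] [593.4121 150.5168]
[[-0.0624  0.3962 -0.0006]
 [-0.0596  0.3985  0.0876]
 [-0.0376  0.4212  0.0998]
 [-0.008   0.4509  0.1012]
 [ 0.0445  0.5839  0.1025]]
[277 190  20  34 509] [286.778  206.6149]
[[-0.149  -0.0964  0.2654]
 [-0.1477 -0.0946  0.2696]
 [-0.138  -0.0865  0.2814]
 [-0.1077 -0.0789  0.2843]
 [-0.103  -0.0779  0.2848]]
```

View pics/w1.png

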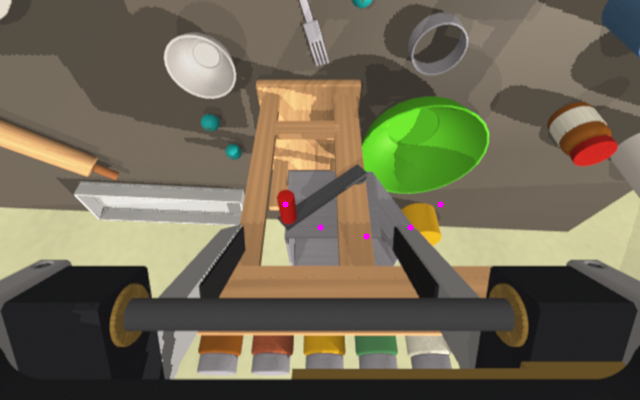

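The wrist picture shows the red grip at (287,206), right under my predicted knob (286,204), with the dark crank running to the pivot near (365,170). Measured against the stand, the grip sits at y −87 mm and its top is at 284 mm, so the model holds to about 1 mm.

```bash
python3 -m jog '20 -20 0 0 0.4 0 0; 32 -33 0 0 0.4 0 0; 32 -33 0 0 0.4 0 0; 45 -32 -15 0 0.4 0 0; 58 -31 -30 0 0.4 0 0; 71 -30 -46 0 0.4 0 0; 84 -29 -61 0 0.4 0 0; 97 -28 -78 0 0.4 0 0; 108 -27 -92 0 0.4 0 0; 108 -27 -92 0 0.4 0 0' 15
python3 - <<'E'
from h import *
print("g",rel(knob(0)+.019*d3),get_obs()["qpos"])
E
```

```text
time_s: 3.65
ee_pos: [0.5757, -0.0213, 0.2548]
eef_rot: [-1.573, -0.691, 0.078]
force: [0.1, -0.2, -0.4]
grip_width: 0.0938
g (array([-2.4,  3.8,  4.4]), array([ 0.11, -0.39,  0.2 ])) [-0.18884475 -0.09352066  1.92421869  0.27641287  0.65547603 -1.99939304]
```

```bash
python3 -m jog '-2 5 4 0 0 0 0; -2 5 4 0 0 0 0.4; -2 5 4 0 0 0 0.8; -2 5 4 0 0 0 0.9; -2 5 4 0 0 0 1; -2 5 4 0 0 0 1; -2 5 4 0 0 0 1; -2 5 4 0 0 0 1' 20
python3 - <<'E'
from h import *
print("g",rel(knob(0)+.019*d3),get_obs())
c=camera("wrist"); save(c,"pics/w2.png")
E
```

```text
time_s: 4.32
ee_pos: [0.5737, -0.0163, 0.2588]
eef_rot: [-1.572, -0.691, 0.078]
force: [1.4, -0.6, 0.3]
grip_width: 0.0512
g (array([-0.4, -1.1,  0.3]), array([ 0.1 , -0.38,  0.21])) {'time_s': 4.3167, 'qpos': array([-0.17704736, -0.10318946,  1.92337023,  0.26151015,  0.66250824,
       -1.97664608]), 'joint_vel': array([ 0.00069109,  0.00193447, -0.00205676, -0.00098443, -0.00081466,
       -0.00020443]), 'tau': array([ 7.41912634e-03, -3.08473313e+01, -3.69575357e+01,  3.84929013e-01,
       -1.52438376e+00, -9.82651545e-03]), 'ee_pos': array([ 0.57367067, -0.01634285,  0.2588345 ]), 'eef_rot': array([-1.57244594, -0.69132948,  0.07763067]), 'force': array([ 1.43724371, -0.61211466,  0.30786362]), 'moment': array([ 0.00555419,  0.28575919, -0.00990275]), 'grip_width': 0.05115318753501442}
```

View pics/w2.png

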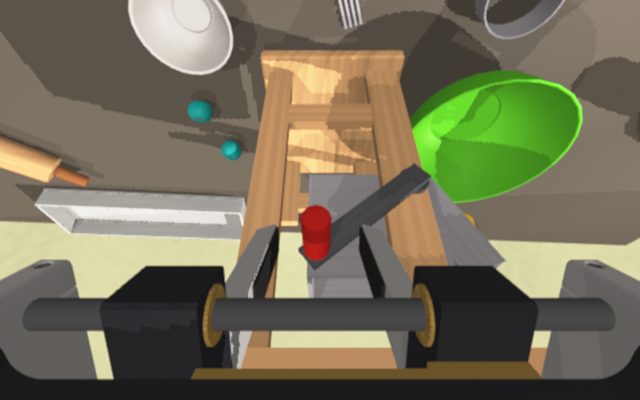

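The bar at (315,232) sits centred between the half-closed fingers, so I keep closing.

```bash
python3 -m jog '0 0 0 0 0 0 1; 0 0 0 0 0 0 1; 0 0 0 0 0 0 1; 0 0 0 0 0 0 1; 0 0 0 0 0 0 1; 0 0 0 0 0 0 1; 0 0 0 0 0 0 1; 0 0 0 0 0 0 1; 0 0 0 0 0 0 1' 20
python3 - <<'E'
from h import *
g0=knob(0)
for t in np.arange(0,1.80,.125): print(round(t,3),np.round((knob(t)-g0)*1000,1))
E
```

```text
time_s: 5.12
ee_pos: [0.5751, -0.016, 0.2617]
eef_rot: [-1.573, -0.697, 0.078]
force: [0.7, 5.6, 11.2]
grip_width: 0.0006
0.0 [0. 0. 0.]
0.125 [-0.8  9.8 10.4]
0.25 [-1.7 20.9 19.5]
0.375 [-2.7 33.  27.2]
0.5 [-3.7 46.  33.3]
0.625 [-4.8 59.6 37.7]
0.75 [-5.9 73.7 40.4]
0.875 [-7.1 88.  41.3]
1.0 [ -8.2 102.3  40.4]
1.125 [ -9.4 116.3  37.7]
1.25 [-10.5 130.   33.3]
1.375 [-11.5 142.9  27.2]
1.5 [-12.5 155.1  19.5]
1.625 [-13.4 166.1  10.4]
1.75 [-14.2 176.    0. ]
```

```bash
python3 - <<'E'
from h import *
c=camera("wrist"); save(c,"pics/w3.png")
o=get_obs(); print(o["ee_pos"],rel(knob(0)+.019*d3))
for t in (0,.1): print(proj(c,knob(t)))
print(proj(c,o["ee_pos"]))
E
```

```text
[ 0.57510116 -0.01601235  0.26175538] (array([-1.8, -1.4, -2.6]), array([ 0.08, -0.04,  0.22]))
[[314.55379411 224.63465303]]
[[326.21479418 235.67214367]]
[[316.69766395 220.41740168]]
```

View pics/w3.png

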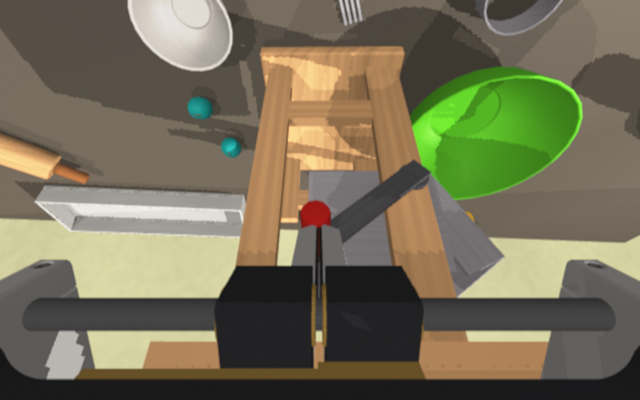

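```bash
python3 - <<'E'
from h import *
np.set_printoptions(precision=4,suppress=True)
c=camera("wrist"); o=get_obs()
R=Ro.from_euler('xyz',o["eef_rot"])
for (u,v) in [(310,228),(303,235),(325,228),(333,235),(305,262),(316,213),(316,205),(316,221),(250,290)]:
    m=np.zeros((400,640),bool); m[v,u]=1
    p=pts(c,m)
    if len(p): print((u,v),c["range_z"][v,u],p[0],"tool",R.inv().apply(p[0]-o["ee_pos"]),"stand",st(p)[0]-[0,.02,0])
print(o["force"],o["moment"])
s=camera("scene"); cv2.imwrite("pics/s2.png",cv2.resize(s["img"][110:240,250:440,::-1],None,fx=4,fy=4,interpolation=cv2.INTER_CUBIC))
E
```

```text
(310, 228) 0.18286578 [ 0.5431 -0.0222  0.2868] tool [-0.0087 -0.04   -0.0038] stand [-0.1482 -0.0906  0.2868]
(303, 235) 0.17162322 [ 0.536  -0.0264  0.2957] tool [-0.0087 -0.0516 -0.0074] stand [-0.1557 -0.0942  0.2957]
(325, 228) 0.18360601 [ 0.5431 -0.0131  0.2864] tool [-0.0084 -0.0393  0.0053] stand [-0.1475 -0.0815  0.2864]
(333, 235) 0.17203946 [ 0.535  -0.0094  0.2955] tool [-0.0086 -0.0512  0.0096] stand [-0.1553 -0.0771  0.2955]
(305, 262) 0.13856013 [ 0.5138 -0.0254  0.3217] tool [-0.0089 -0.0857 -0.0048] stand [-0.1777 -0.0914  0.3217]
(316, 213) 0.1899944 [ 0.5436 -0.0186  0.2756] tool [-0.0153 -0.0309 -0.0002] stand [-0.1474 -0.087   0.2756]
(316, 205) 0.19440486 [ 0.5443 -0.0186  0.269 ] tool [-0.019  -0.0254 -0.0003] stand [-0.1467 -0.0871  0.269 ]
(316, 221) 0.18666187 [ 0.5437 -0.0186  0.2814] tool [-0.0116 -0.0353 -0.0002] stand [-0.1474 -0.087   0.2814]
(250, 290) 0.07210236 [ 0.4564 -0.0399  0.3544] tool [-0.0327 -0.1482 -0.0149] stand [-0.2361 -0.1013  0.3544]
[ 0.9585  5.8234 11.6449] [ 0.9874 -1.2547  0.6607]
```

View pics/s2.png

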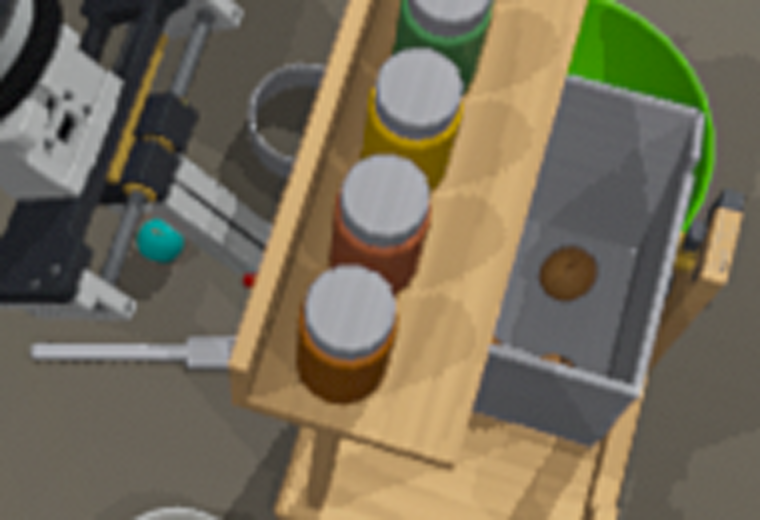

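The gripper reads shut, yet the bar at (316,213) is still in place with the fingers apparently inside or on top of it. I'll reopen and inspect before trying again.

```bash
python3 -m jog '0 0 0 0 0 0 0.5; 0 0 0 0 0 0 0.5; 0 0 0 0 0 0 0.5; 0 0 0 0 0 0 0.5; 0 0 0 0 0 0 0.5'
python3 - <<'E'
from h import *
np.set_printoptions(precision=4,suppress=True)
c=camera("wrist"); o=get_obs(); print(o["force"],o["moment"],o["ee_pos"])
R=Ro.from_euler('xyz',o["eef_rot"])
p=pts(c,c["range_z"]>0); t=R.inv().apply(p-o["ee_pos"])
m=(t[:,1]>-.075)&(t[:,1]<.02)&(abs(t[:,2])<.05)&(abs(t[:,0])<.03)
t=t[m]
for lo in np.arange(-.075,.02,.01):
    q=t[(t[:,1]>lo)&(t[:,1]<lo+.01)]
    for sgn in (-1,1):
        w=q[(q[:,2]*sgn>.012)]
        if len(w): print(round(lo,3),sgn,len(w),np.percentile(w,[1,50,99],axis=0).ravel())
cv2.imwrite("pics/w4.png",cv2.resize(c["img"][150:350,200:440,::-1],None,fx=3,fy=3))
E
```

```text
time_s: 5.68
ee_pos: [0.575, -0.0161, 0.2613]
eef_rot: [-1.573, -0.697, 0.078]
force: [-0.3, 0.1, 0.9]
grip_width: 0.0303
[-0.9976  0.0109  0.5378] [0.0305 0.2923 0.1196] [ 0.575  -0.016   0.2614]
-0.075 -1 258 [-0.0093 -0.0748 -0.0256 -0.0086 -0.0704 -0.0176  0.008  -0.0651 -0.0137]
-0.075 1 254 [-0.0093 -0.0748  0.0165 -0.0086 -0.0703  0.0206  0.0078 -0.0652  0.0284]
-0.065 -1 208 [-0.0093 -0.065  -0.0256 -0.0086 -0.0603 -0.0181  0.0071 -0.0551 -0.0137]
-0.065 1 214 [-0.0093 -0.0648  0.0165 -0.0087 -0.06    0.0206  0.007  -0.0552  0.0283]
-0.055 -1 184 [-0.0094 -0.0549 -0.0255 -0.0086 -0.0506 -0.0175  0.0082 -0.0452 -0.0137]
-0.055 1 178 [-0.0093 -0.0549  0.0165 -0.0086 -0.0505  0.0201  0.0083 -0.0451  0.0283]
-0.045 -1 129 [-0.0092 -0.045  -0.025  -0.0085 -0.0405 -0.0162  0.008  -0.0352 -0.0137]
-0.045 1 131 [-0.0093 -0.0449  0.0165 -0.0085 -0.0405  0.019   0.0076 -0.0358  0.0277]
-0.035 -1 7 [-0.0088 -0.035  -0.0175 -0.0076 -0.0344 -0.0152 -0.0069 -0.0331 -0.0139]
-0.035 1 8 [-0.0089 -0.0349  0.0167 -0.008  -0.0342  0.0182 -0.0068 -0.033   0.0203]
-0.005 -1 31 [ 0.019  -0.0001 -0.0492  0.0234  0.0025 -0.0142  0.03    0.0049 -0.0126]
-0.005 1 94 [ 0.0157 -0.0013  0.0123  0.0188  0.0026  0.0148  0.025   0.0049  0.0195]
0.005 -1 171 [ 0.0211  0.0051 -0.0499  0.0251  0.0106 -0.045   0.0296  0.0147 -0.0395]
0.005 1 214 [0.0069 0.0052 0.0121 0.0104 0.0117 0.0176 0.0222 0.015  0.0367]
0.015 -1 113 [ 0.0162  0.015  -0.0499  0.0191  0.0175 -0.0443  0.0224  0.0199 -0.038 ]
0.015 1 272 [0.0027 0.0151 0.0121 0.0056 0.0176 0.0288 0.0114 0.0199 0.0443]
```

View pics/w4.png

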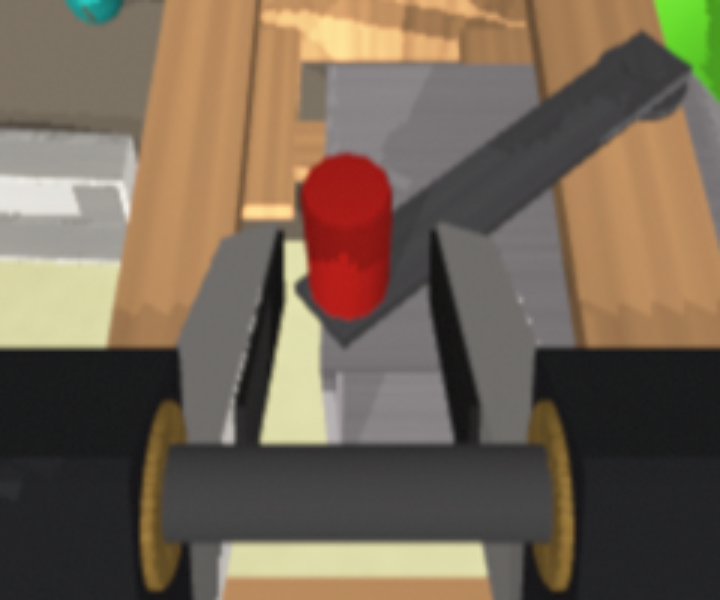

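The wrist depth settles it. The real fingertips end about 34 mm short of the reported TCP along the tool axis, and are offset about 1.4 mm in the jaw direction. The bar is right where the cameras put it, and the fingers closed just above it. The tool must therefore go about 36 mm further along its axis; I'll widen the jaws and advance.

```bash
python3 -m jog '0 -1 0 0 0 0 0.4; 0 -1 0 0 0 0 0.4; 0 -1 0 0 0 0 0.4; 6 -1 -7 0 0 0 0.4; 12 0 -14 0 0 0 0.4; 18 0 -21 0 0 0 0.4; 23 1 -28 0 0 0 0.4; 23 1 -28 0 0 0 0.4'
cat > chk.py <<'E'
from h import *
import sys
np.set_printoptions(precision=4,suppress=True)
c=camera("wrist"); o=get_obs(); print(o["force"],o["moment"],o["ee_pos"],o["grip_width"],o["qpos"])
R=Ro.from_euler('xyz',o["eef_rot"])
p=pts(c,c["range_z"]>0); t=R.inv().apply(p-o["ee_pos"])
m=(t[:,1]>-.075)&(t[:,1]<-.01)&(abs(t[:,2])<.055)&(abs(t[:,0])<.012)
for sgn in (-1,1):
    w=t[m&(t[:,2]*sgn>.011)]
    if len(w): print("finger",sgn,len(w),np.percentile(w,[1,50,99],axis=0).ravel())
hsv=cv2.cvtColor(c["img"],cv2.COLOR_RGB2HSV)[c["range_z"]>0]
red=((hsv[:,0]<6)|(hsv[:,0]>174))&(hsv[:,1]>150)&(hsv[:,2]>60)&(p[:,2]>.15)
if red.any():
    w=st(p[red])-[0,.02,0]; print("bar stand",np.percentile(w,[1,50,99],axis=0).ravel()); print("bar tool",np.percentile(t[red],[1,50,99],axis=0).ravel())
    a=np.arctan2(w[:,1].mean(),w[:,2].mean()-.2); print("theta~",a+.875)
cv2.imwrite(sys.argv[1],c["img"][:,:,::-1])
E
python3 chk.py pics/w5.png
```

```text
time_s: 6.4
ee_pos: [0.5982, -0.0148, 0.2309]
eef_rot: [-1.572, -0.694, 0.077]
force: [0.7, 0.7, 0.1]
grip_width: 0.0564
[-0.8661 -0.6351  0.4566] [-0.0191  0.306   0.0537] [ 0.598  -0.0148  0.2318] 0.05597599108721688 [-0.1635 -0.0198  1.9112  0.2771  0.5878 -1.9898]
finger -1 988 [-0.0097 -0.0748 -0.0385 -0.0087 -0.0581 -0.0286  0.0083 -0.0332 -0.0266]
finger 1 1757 [-0.0096 -0.0747  0.0128 -0.0003 -0.041   0.0297  0.0118 -0.0104  0.0531]
bar stand [-0.1483 -0.0963  0.2666 -0.1451 -0.0874  0.2804 -0.1055 -0.0784  0.2843]
bar tool [-0.0193 -0.0737 -0.0088 -0.0082 -0.0661  0.0001  0.0231 -0.0463  0.0091]
theta~ 0.03764776912598655
```

View pics/w5.png

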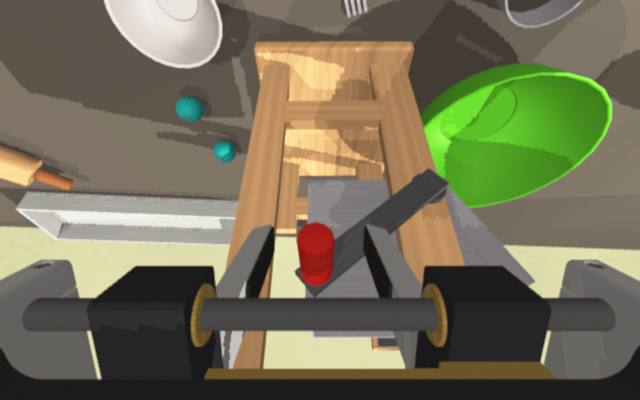

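The bar at (316,255) now sits well between the fingers, so I close.

```bash
python3 -m jog '0 -1 0 0 0 0 1; 0 -1 0 0 0 0 1; 0 -1 0 0 0 0 1; 0 -1 0 0 0 0 1; 0 -1 0 0 0 0 1; 0 -1 0 0 0 0 1; 0 -1 0 0 0 0 1; 0 -1 0 0 0 0 1' 25; python3 chk.py pics/w6.png
```

```text
time_s: 7.12
ee_pos: [0.5981, -0.0165, 0.2321]
eef_rot: [-1.573, -0.695, 0.078]
force: [-0.6, -4.4, 0.6]
grip_width: 0.0195
[-0.7776 -4.7104  0.7217] [-0.7373  0.3527 -0.5469] [ 0.5981 -0.0164  0.2321] 0.0193523537161725 [-0.1667 -0.0199  1.9109  0.2789  0.588  -1.9939]
finger -1 446 [-0.0092 -0.0745 -0.0441 -0.0087 -0.0588 -0.0155  0.0118 -0.0105 -0.0111]
finger 1 1424 [-0.0092 -0.0745  0.0111 -0.0001 -0.0227  0.0294  0.0113 -0.0102  0.0537]
bar stand [-0.1483 -0.0971  0.266  -0.1448 -0.0878  0.2802 -0.1054 -0.0779  0.2842]
bar tool [-0.0194 -0.0735 -0.0082 -0.0079 -0.0656  0.0011  0.0231 -0.0458  0.011 ]
theta~ 0.03558919340559186
```

```bash
python3 -m jog '0 5 5 0 0 0 1; -1 11 10 0 0 0 1; -1 16 15 0 0 0 1; -2 22 19.5 0 0 0 1; -2 28 23.5 0 0 0 1; -3 34 27 0 0 0 1; -3 40 30.5 0 0 0 1; -4 47 33 0 0 0 1; -4 54 35.5 0 0 0 1; -5 61 37.5 0 0 0 1'; python3 chk.py pics/w7.png
```

```text
time_s: 8.0
ee_pos: [0.5938, 0.044, 0.2715]
eef_rot: [-1.575, -0.698, 0.078]
force: [1.9, -6.9, 5.3]
grip_width: 0.0193
[-2.7229 -4.8659  8.3923] [-0.841  -0.2054 -0.5296] [0.5937 0.045  0.2719] 0.019324862400794167 [-0.0145 -0.0682  1.8642  0.0922  0.6507 -1.7153]
finger -1 488 [-0.0096 -0.0745 -0.0211 -0.009  -0.0594 -0.0159 -0.0084 -0.0359 -0.0112]
finger 1 623 [-0.0095 -0.0747  0.0111 -0.0089 -0.0567  0.0164  0.0118 -0.0102  0.0384]
bar stand [-0.1484 -0.0364  0.3039 -0.1446 -0.0267  0.3182 -0.1048 -0.0173  0.3222]
bar tool [-0.0209 -0.0725 -0.0091 -0.0091 -0.0647  0.0007  0.0215 -0.0441  0.01  ]
theta~ 0.6482936566058581
```

View pics/w7.png

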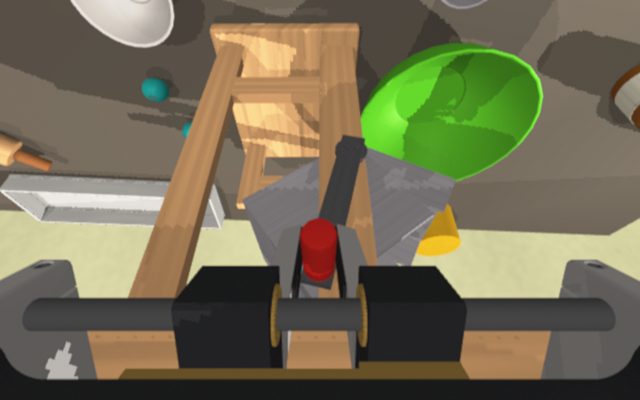

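```bash
python3 -m jog '-1 7 0.5 0 0 0 1; -2 15 1 0 0 0 1; -2 23 1.5 0 0 0 1; -3 31 1.5 0 0 0 1; -4 39 1 0 0 0 1; -4 46.5 0 0 0 0 1; -5 54.5 -1.5 0 0 0 1; -5 62 -3.5 0 0 0 1; -6 69.5 -6.5 0 0 0 1; -7 77 -9.5 0 0 0 1'; python3 chk.py pics/w8.png
```

```text
time_s: 8.88
ee_pos: [0.5872, 0.1221, 0.2632]
eef_rot: [-1.575, -0.701, 0.079]
force: [9.2, -2.3, -0.6]
grip_width: 0.0193
[3.7393 0.3202 1.8323] [-0.0409 -0.4572  0.046 ] [0.5871 0.1231 0.2629] 0.01922643711625681 [ 0.181  -0.0447  1.8642 -0.119   0.6271 -1.396 ]
finger -1 601 [-0.009  -0.0745 -0.0495 -0.0084 -0.0548 -0.0166  0.0117 -0.0101 -0.0112]
finger 1 537 [-0.0091 -0.0748  0.0111 -0.0085 -0.0593  0.0161 -0.0068 -0.0357  0.022 ]
bar stand [-0.1485  0.0419  0.2953 -0.1448  0.0513  0.3097 -0.1055  0.0609  0.3137]
bar tool [-0.0203 -0.0728 -0.0092 -0.0085 -0.0649  0.0002  0.0218 -0.0443  0.0099]
theta~ 1.3193908088402393
```

View pics/w8.png

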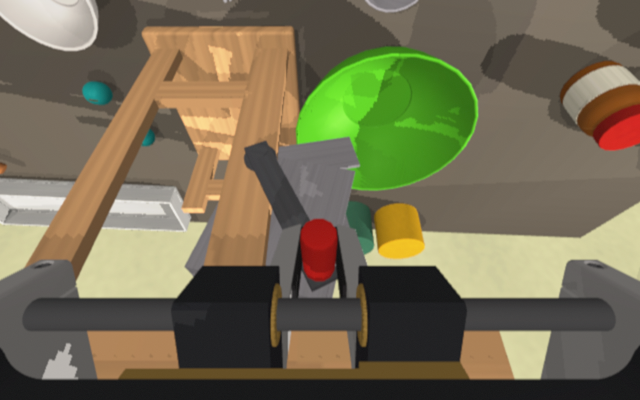

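```bash
python3 -m jog '-1 6 -4.5 0 0 0 1; -1 13 -9 0 0 0 1; -2 19.5 -13.5 0 0 0 1; -2 25.5 -18.5 0 0 0 1; -3 31 -24.5 0 0 0 1; -3 36.5 -30.5 0 0 0 1; -4 38 -32.5 0 0 0 1; -4 38 -32.5 0 0 0 1; -4 38 -32.5 0 0 0 1'; python3 chk.py pics/w9.png; python3 - <<'E'
from h import *
c=camera("side"); save(c,"pics/sd9.png")
for d in masks_of("nut0","side"): p=pts(c,d["mask"]);print(d["conf"],d["extent"],np.median(p,0).round(3))
E
```

```text
time_s: 9.68
ee_pos: [0.5842, 0.1595, 0.2321]
eef_rot: [-1.577, -0.704, 0.079]
force: [2.6, -17.3, 6.9]
grip_width: 0.0196
[  2.7242 -16.9696   6.8828] [-2.2052 -0.8117 -1.7826] [0.5842 0.1595 0.2321] 0.019311975686958145 [ 0.2714  0.004   1.8917 -0.2453  0.5655 -1.2148]
finger -1 1225 [-0.0092 -0.0741 -0.0523  0.0008 -0.0195 -0.0294  0.0115 -0.0102 -0.0112]
finger 1 651 [-0.0093 -0.0748  0.0111 -0.0087 -0.0598  0.016   0.0076 -0.0348  0.0229]
bar stand [-0.1485  0.0794  0.2659 -0.145   0.0889  0.2802 -0.1042  0.0986  0.2841]
bar tool [-0.0192 -0.0739 -0.0082 -0.0076 -0.066   0.0011  0.0239 -0.0442  0.011 ]
theta~ 1.7227100207166468
0.68 [407.9, 301.5, 419.7, 320.6] [0.685 0.242 0.032]
0.67 [243.5, 240.5, 259.1, 257.6] [ 0.678 -0.178  0.027]
0.61 [244.6, 277.3, 255.9, 294.4] [ 0.755 -0.146  0.027]
0.57 [411.9, 290.4, 428.0, 303.0] [0.644 0.246 0.035]
```

View pics/sd9.png

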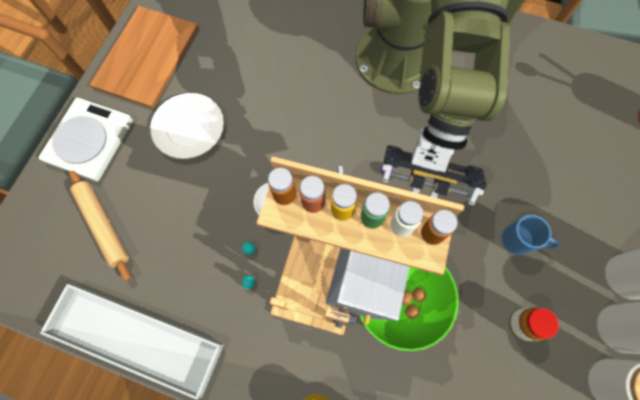

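View pics/w9.png

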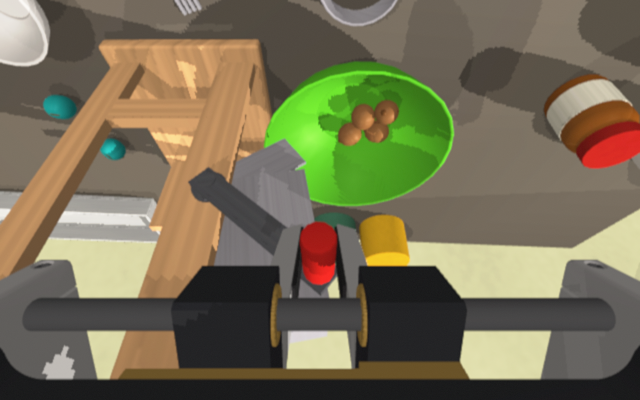

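The wrist view shows all four walnuts in the green bowl, at (350,134), (362,117), (386,111) and (377,132). The skip is against its far stop (about 17 N reaction). Now the slow return.

```bash
python3 - <<'E'
from h import *
def t(a,b,n):
    g=knob(a); print(a,b,'; '.join(' '.join(str(v) for v in np.round((knob(x)-g)*1000,1)) for x in np.linspace(a,b,n+1)[1:]))
t(1.75,1.35,10);t(1.35,.95,10);t(.95,.55,10);t(.55,.3,10)
E
```

```text
1.75 1.35 0.2 -3.0 3.5; 0.5 -6.2 6.8; 0.8 -9.4 10.0; 1.0 -12.8 13.1; 1.3 -16.4 16.1; 1.6 -20.0 18.9; 1.9 -23.7 21.5; 2.2 -27.6 24.0; 2.5 -31.5 26.4; 2.9 -35.6 28.6
1.35 0.95 0.3 -4.1 2.0; 0.7 -8.3 3.9; 1.0 -12.6 5.6; 1.4 -16.9 7.1; 1.7 -21.3 8.4; 2.1 -25.7 9.6; 2.4 -30.2 10.6; 2.8 -34.7 11.4; 3.2 -39.3 12.0; 3.5 -43.8 12.4
0.95 0.55 0.4 -4.6 0.3; 0.7 -9.2 0.3; 1.1 -13.7 0.2; 1.5 -18.3 -0.1; 1.8 -22.9 -0.6; 2.2 -27.4 -1.2; 2.6 -31.9 -2.1; 2.9 -36.4 -3.1; 3.3 -40.8 -4.3; 3.6 -45.2 -5.7
0.55 0.3 0.2 -2.7 -1.0; 0.4 -5.4 -2.0; 0.6 -8.0 -3.1; 0.9 -10.7 -4.2; 1.1 -13.3 -5.4; 1.3 -15.8 -6.7; 1.5 -18.4 -8.1; 1.7 -20.9 -9.5; 1.9 -23.3 -10.9; 2.1 -25.7 -12.5
```

```bash
python3 -m jog '0 -3 3.5 0 0 0 1; 0.5 -6 7 0 0 0 1; 1 -9.5 10 0 0 0 1; 1 -13 13 0 0 0 1; 1.5 -16.5 16 0 0 0 1; 1.5 -20 19 0 0 0 1; 2 -23.5 21.5 0 0 0 1; 2 -27.5 24 0 0 0 1; 2.5 -31.5 26.5 0 0 0 1; 3 -35.5 28.5 0 0 0 1'; python3 chk.py pics/w10.png
```

```text
time_s: 10.67
ee_pos: [0.5871, 0.1247, 0.2616]
eef_rot: [-1.575, -0.705, 0.079]
force: [-7.2, 5.1, 4.1]
grip_width: 0.0197
[-7.0627  2.4207  5.2421] [0.7179 0.5224 0.6855] [0.5871 0.124  0.2618] 0.019369191369510874 [ 0.1844 -0.0446  1.8685 -0.1267  0.6195 -1.3868]
finger -1 525 [-0.0093 -0.0745 -0.0476 -0.0087 -0.0546 -0.016   0.0119 -0.0101 -0.0111]
finger 1 656 [-0.0094 -0.0747  0.0112 -0.0087 -0.0601  0.0165  0.0083 -0.0352  0.0235]
bar stand [-0.1484  0.0445  0.2942 -0.1448  0.0542  0.3082 -0.1052  0.0636  0.3123]
bar tool [-0.0201 -0.0729 -0.0076 -0.0086 -0.0648  0.0022  0.0219 -0.0444  0.0116]
theta~ 1.3440349074699849
```

```bash
python3 -m jog '0 -4 2 0 0 0 1; 0.5 -8.5 4 0 0 0 1; 1 -12.5 5.5 0 0 0 1; 1.5 -17 7 0 0 0 1; 1.5 -21 8.5 0 0 0 1; 2 -25.5 9.5 0 0 0 1; 2.5 -30 10.5 0 0 0 1; 3 -34.5 11.5 0 0 0 1; 3 -39 12 0 0 0 1; 3.5 -44 12.5 0 0 0 1'; python3 chk.py pics/w11.png
```

```text
time_s: 11.55
ee_pos: [0.5906, 0.0795, 0.2743]
eef_rot: [-1.576, -0.705, 0.079]
force: [-3.3, 2.3, 2.1]
grip_width: 0.0192
[-3.2693  1.6213  0.8258] [0.256  0.442  0.3027] [0.5906 0.0789 0.2742] 0.01907865361619712 [ 0.0718 -0.0701  1.8632 -0.0018  0.6438 -1.5745]
finger -1 406 [-0.0093 -0.0745 -0.0282 -0.0087 -0.0589 -0.0152  0.0114 -0.0113 -0.0111]
finger 1 661 [-0.0102 -0.0746  0.0111 -0.0086 -0.0603  0.0165  0.008  -0.0352  0.0236]
bar stand [-0.1484 -0.0007  0.3066 -0.145   0.009   0.3212 -0.1047  0.0184  0.3253]
bar tool [-0.0199 -0.073  -0.0075 -0.0083 -0.0651  0.0023  0.0225 -0.043   0.0117]
theta~ 0.9492870882320552
```

```bash
python3 -m jog '0.5 -4.5 0.5 0 0 0 1; 0.5 -9 0.5 0 0 0 1; 1 -13.5 0 0 0 0 1; 1.5 -18.5 0 0 0 0 1; 2 -23 -0.5 0 0 0 1; 2 -27.5 -1 0 0 0 1; 2.5 -32 -2 0 0 0 1; 3 -36.5 -3 0 0 0 1; 3.5 -41 -4.5 0 0 0 1; 3.5 -45 -5.5 0 0 0 1'; python3 chk.py pics/w12.png
```

```text
time_s: 12.43
ee_pos: [0.5941, 0.0334, 0.2681]
eef_rot: [-1.576, -0.704, 0.079]
force: [6.2, 3.4, -6.7]
grip_width: 0.0193
[ 2.0945  0.4412 -4.0621] [0.2301 0.6059 0.2582] [0.5942 0.0329 0.2681] 0.01949627737945159 [-0.0437 -0.0682  1.8756  0.1235  0.6367 -1.7636]
finger -1 410 [-0.0092 -0.0746 -0.0198 -0.0087 -0.0595 -0.0153 -0.0081 -0.0373 -0.0112]
finger 1 730 [-0.0092 -0.0747  0.0113 -0.0086 -0.0584  0.0169  0.0118 -0.0102  0.0457]
bar stand [-0.1483 -0.047   0.3006 -0.1448 -0.0372  0.315  -0.1048 -0.0278  0.3191]
bar tool [-0.0196 -0.0727 -0.0077 -0.0082 -0.0648  0.0021  0.0226 -0.0435  0.0115]
theta~ 0.5568899705267898
```

```bash
python3 -m jog '0 -2.5 -1 0 0 0 1; 0.5 -5.5 -2 0 0 0 1; 0.5 -8 -3 0 0 0 1; 1 -10.5 -4 0 0 0 1; 1 -13.5 -5.5 0 0 0 1; 1.5 -16 -6.5 0 0 0 1; 1.5 -18.5 -8 0 0 0 1; 1.5 -21 -9.5 0 0 0 1; 2 -23.5 -11 0 0 0 1; 2 -25.5 -12.5 0 0 0 1'; python3 chk.py pics/w13.png; python3 - <<'E'
from h import *
def t(a,b,n):
    g=knob(a); print(a,b,'; '.join(' '.join(str(v) for v in np.round((knob(x)-g)*1000,1)) for x in np.linspace(a,b,n+1)[1:]))
t(.3,0,10)
E
```

```text
time_s: 13.32
ee_pos: [0.5962, 0.0071, 0.2555]
eef_rot: [-1.577, -0.704, 0.078]
force: [0.6, 1.0, 0.1]
grip_width: 0.0195
[ 1.4363 -0.5859 -0.7679] [0.1025 0.2893 0.1971] [0.5962 0.0068 0.2552] 0.0195870512695108 [-0.1085 -0.0532  1.8918  0.1993  0.6159 -1.8773]
finger -1 427 [-0.0091 -0.0747 -0.02   -0.0085 -0.0594 -0.0153 -0.008  -0.0363 -0.0111]
finger 1 892 [-0.009  -0.0747  0.0113 -0.0082 -0.0534  0.0183  0.0115 -0.0101  0.0485]
bar stand [-0.1483 -0.0734  0.2877 -0.1446 -0.0636  0.3017 -0.1052 -0.0542  0.3057]
bar tool [-0.0198 -0.0724 -0.0079 -0.0082 -0.0645  0.0019  0.0224 -0.043   0.0113]
theta~ 0.3081354175134826
0.3 0 0.2 -2.9 -1.9; 0.5 -5.7 -3.9; 0.7 -8.4 -6.0; 0.9 -11.1 -8.2; 1.1 -13.7 -10.4; 1.3 -16.2 -12.8; 1.5 -18.7 -15.2; 1.7 -21.1 -17.6; 1.9 -23.4 -20.2; 2.1 -25.6 -22.8
```

```bash
python3 -m jog '0 -3 -2 0 0 0 1; 0.5 -6 -4 0 0 0 1; 0.5 -8.5 -6 0 0 0 1; 1 -11 -8 0 0 0 1; 1 -14 -10.5 0 0 0 1; 1 -16.5 -13 0 0 0 1; 1.5 -19 -15.5 0 0 0 1; 1.5 -21.5 -18 0 0 0 1; 2 -24 -20.5 0 0 0 1; 2 -26.5 -23.5 0 0 0 1'; python3 chk.py pics/w14.png
```

```text
time_s: 14.2
ee_pos: [0.5984, -0.0171, 0.2336]
eef_rot: [-1.572, -0.706, 0.078]
force: [-24.3, 48.9, 30.5]
grip_width: 0.0195
[-10.9881  29.1505  14.7377] [4.089  0.2914 3.5086] [ 0.5982 -0.0168  0.2332] 0.019254904795035326 [-0.1706 -0.0242  1.9178  0.2963  0.5774 -2.0121]
finger -1 470 [-0.0089 -0.0748 -0.0445 -0.0084 -0.0589 -0.0158  0.0117 -0.0103 -0.011 ]
finger 1 1318 [-0.0089 -0.0742  0.0115 -0.     -0.0208  0.0303  0.0112 -0.0102  0.0534]
bar stand [-0.1482 -0.0974  0.2663 -0.1449 -0.0876  0.2802 -0.1054 -0.0785  0.2842]
bar tool [-0.0196 -0.0728 -0.008  -0.0083 -0.065   0.0019  0.0225 -0.0445  0.0109]
theta~ 0.034271497995474465
```

View pics/w14.png

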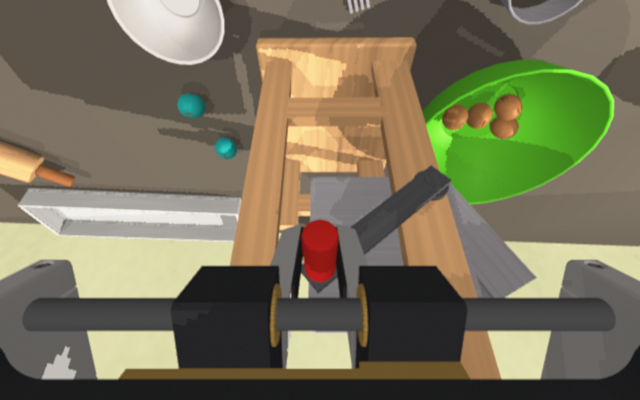

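The grip is back exactly at its home reading (θ estimate 0.034 against 0.036 at the start) and firm against the stop. The four nuts lie in the bowl. I relax, open, and back out along the tool axis.

```bash
python3 -m jog '0 0.5 0 0 0 0 1; 0 0.5 0 0 0 0 0.7; 0 0.5 0 0 0 0 0.4; 0 0.5 0 0 0 0 0.4; 0 0.5 0 0 0 0 0.4; 0 0.5 0 0 0 0 0.4; 0 0.5 0 0 0 0 0.4'; python3 chk.py pics/w15.png
```

```text
time_s: 14.83
ee_pos: [0.5983, -0.0164, 0.2332]
eef_rot: [-1.571, -0.706, 0.078]
force: [-0.1, -0.1, 0.2]
grip_width: 0.0547
[-0.2766  0.1404 -0.4644] [-0.0108  0.2629  0.003 ] [ 0.5983 -0.0164  0.2332] 0.05628410395383316 [-0.1695 -0.0241  1.9179  0.295   0.5769 -2.0101]
finger -1 952 [-0.0092 -0.0747 -0.0378 -0.0083 -0.0586 -0.0279  0.0085 -0.0338 -0.0258]
finger 1 1667 [-0.0092 -0.0745  0.0139 -0.0004 -0.0421  0.0291  0.0117 -0.0102  0.053 ]
bar stand [-0.1482 -0.0963  0.2667 -0.1453 -0.0874  0.2803 -0.1053 -0.0784  0.2842]
bar tool [-0.0196 -0.0729 -0.0073 -0.0084 -0.0653  0.0016  0.0226 -0.0451  0.0106]
theta~ 0.03668126917656944
```

View pics/w15.png

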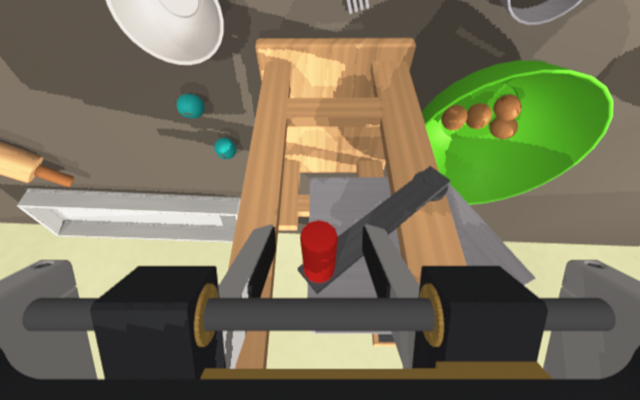

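Released with no force on the tool and the bar unmoved at (318,250). Backing out.

```bash
python3 -m jog '-9 -1 11 0 0 0 0.4; -19 -1.5 23 0 0 0 0.4; -30 -2.5 36 0 0 0 0.4; -45 -3.5 54 0 0 0 0.4; -60 -5 72 0 0 0 0.4; -80 -6 96 0 0 0 0.4; -105 -8 120 0 0 0 0.4; -135 -8 130 0 0 0 0.4; -165 -8 140 0 0 0 0.4; -195 -8 140 0 0 0 0.4'; python3 -m jog '-20 0 0 0 0 0 0.4; -20 0 0 0 0 0 0.4'; python3 chk.py pics/w16.png
python3 - <<'E'
from h import *
np.set_printoptions(precision=3,suppress=True)
for n in ["scene","side"]:
    c=camera(n); save(c,f"pics/{n}17.png")
    for t in ["bowl","nut0","glass_bowl","cutter","fork"]:
        for d in masks_of(t,n)[:8]:
            if d["conf"]<.4: continue
            p=pts(c,d["mask"]); print(n,t,round(d["conf"],2),np.round(d["extent"]),np.median(p,0))
    m=c["range_z"]>0; q=st(pts(c,m)); hsv=cv2.cvtColor(c["img"],cv2.COLOR_RGB2HSV)[m]
    g=(hsv[:,0]>40)&(hsv[:,0]<75)&(hsv[:,1]>150)&(q[:,2]>.07)&(q[:,2]<.1)
    print("green rim",np.percentile(q[g],[0,50,100],axis=0))
E
```

```text
time_s: 15.72
ee_pos: [0.4022, -0.024, 0.3751]
eef_rot: [-1.573, -0.709, 0.08]
force: [-0.5, -0.1, 0.0]
grip_width: 0.056
time_s: 15.88
ee_pos: [0.3801, -0.024, 0.3766]
eef_rot: [-1.576, -0.712, 0.081]
force: [-1.2, -0.1, -0.1]
grip_width: 0.0565
[ 0.5603 -0.3013  0.5577] [-0.0084  0.3107 -0.0602] [ 0.3814 -0.0244  0.3763] 0.056380202049442045 [-0.4054 -0.6672  2.0308  0.3363  1.1466 -2.093 ]
finger -1 925 [-0.0099 -0.0748 -0.038  -0.009  -0.0591 -0.0281  0.0079 -0.0352 -0.0262]
finger 1 922 [-0.0101 -0.0746  0.0298 -0.0092 -0.0589  0.0317  0.0077 -0.0353  0.0416]
bar stand [-0.1484 -0.0961  0.2667 -0.14   -0.0876  0.2812 -0.1055 -0.0781  0.2847]
bar tool [ 0.0517  0.177  -0.0154  0.067   0.1857 -0.007   0.0942  0.2051  0.0026]
theta~ 0.04285763662157782
scene bowl 0.67 [392. 108. 430. 165.] [0.705 0.302 0.069]
scene nut0 0.69 [282. 165. 293. 174.] [0.439 0.061 0.027]
scene nut0 0.65 [265. 149. 275. 162.] [0.359 0.075 0.027]
scene nut0 0.61 [363. 278. 377. 292.] [ 0.754 -0.149  0.027]
scene glass_bowl 0.85 [272. 236. 312. 277.] [ 0.544 -0.16   0.021]
scene cutter 0.43 [316. 124. 332. 151.] [0.478 0.211 0.018]
scene fork 0.54 [256. 192. 311. 202.] [ 0.47  -0.009  0.004]
green rim [[-0.004  0.115  0.07 ]
 [ 0.062  0.236  0.081]
 [ 0.106  0.266  0.088]]
side bowl 0.92 [361. 265. 458. 354.] [0.687 0.257 0.033]
side nut0 0.69 [244. 275. 257. 293.] [ 0.755 -0.147  0.028]
side nut0 0.66 [411. 288. 422. 300.] [0.646 0.235 0.032]
side nut0 0.5 [409. 302. 425. 316.] [0.676 0.249 0.032]
side nut0 0.46 [395. 291. 406. 301.] [0.661 0.204 0.032]
side glass_bowl 0.64 [254. 184. 272. 214.] [ 0.546 -0.201  0.034]
side fork 0.45 [261. 159. 461. 340.] [0.638 0.053 0.359]
green rim [[-0.093  0.062  0.07 ]
 [ 0.057  0.232  0.081]
 [ 0.105  0.266  0.09 ]]
```

View pics/side17.png

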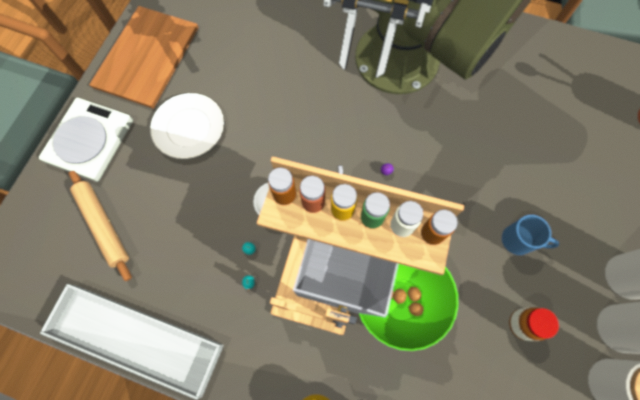

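View pics/w16.png

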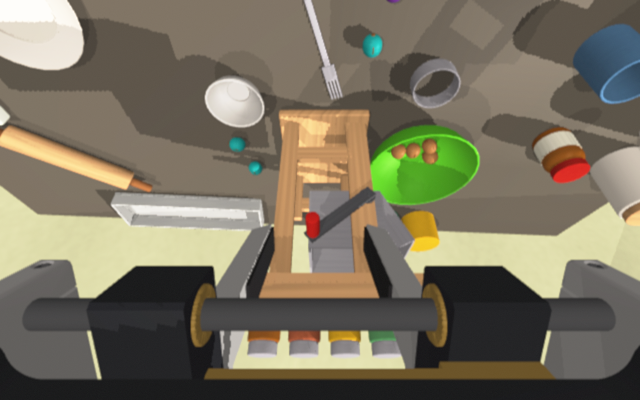

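The skip is empty and upright, four nuts are in the bowl, the bowl rim is within about 1–2 mm of before, and the bystanders are unmoved.

```bash
python3 -c "
from station import hand_in; print(hand_in())"
```

```text
the job is handed in; nothing more can be done
None
```

The job is done and handed in at about 16 s. All four walnuts are in the green bowl, and the skip is empty, upright and released. I gripped the red handle, swung it over to the far stop, brought it back slowly in the grip and pressed it home past its catch. Then I let go and backed out.

**Last checks:**
- **Skip:** the handle is back at its starting position to within about 1 mm. It stayed there after release, with no force on the tool.
- **Walnuts:** the wrist picture shows all four in the bowl. The network itself found only three of them in the side view.
- **Bowl and bystanders:** the green bowl's rim is where it was to within about 2 mm, and the clear bowl and fork are unmoved within measurement noise. The pastry ring's reading shifted about 9 mm, but it is partly hidden in that view, and in the pictures it looks to be in the same place.

**What disagreed:**
- **First grasp missed:** the visible fingertips ended about 34 mm short of the reported TCP, so the fingers closed just above the bar, pressing on it with about 13 N. I corrected this from the wrist depth picture before moving anything.
- **Home stop:** pressing the skip home briefly reached about 60 N at the wrist, under the 120 N limit.

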